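# Run a plug through the harness tester

### The job

Test the plug that lies in the jig, working with closed fingers only: first push the jig's hold-down flap down flat over the plug, then switch on the power box by pressing down the raised end (the one away from the robot) of its rocker switch until it stays over, and last press the round key of the tester handset right down and let it come up again. Do these strictly in this order, press neither of the square keys, and do not pick up or push about the handset, the plug or anything else on the bench.

Things in the scene. Friction and masses are not known exactly. Their poses are not given: they have to be found in the camera images.
- jig: Fixed plug test jig: grey base plate 150 x 100 mm, 12 mm thick, with a black nest that holds a white plug and an aluminium hold-down flap. Origin: centre of the underside, on the table; its x axis runs from the flap's free edge towards the hinge, z up.
- flap_hinge (a point): Point fixed on the jig: middle of the flap's hinge axis (the axis runs along the jig's y), 45 mm from the jig's origin along its x, 40 mm above the table.
- flap (a joint): Angle of the hold-down flap in rad: 0 = fully closed (level), grows as it opens upward; starts standing 0.35 to 0.75 open. The flap is a plate 90 mm long from the hinge axis towards the jig's -x, 52 mm wide, 6 mm thick; the hinge axis lies in its mid-thickness, so closed its upper face is 43 mm above the table. A stiff hinge (0.1 N m) keeps it where it is left; it does not spring back.
- flap_edge (a point): Point on the flap's upper face near its free edge, 86 mm from the hinge axis; moves with the flap.
- plug: Loose white plug 40 x 30 mm, 19 mm high, lying in the jig's nest under the flap, its top 5 mm or more clear of the closed flap. Origin: centre of its underside.
- power_box: Fixed grey power box 120 x 100 mm, 55 mm high, with one black rocker switch in the middle of its top. Origin: centre of the underside, on the table; x runs along the rocker's length towards the end that is raised at the start, z up.
- rocker_pivot (a point): Point fixed on the box above the rocker's axis, 65 mm above the table. The rocker is 44 mm long along the box's x and 24 mm wide, a shallow V seen from the side; the half that is pressed down lies level with this point, 5 mm above the 60 mm high frame around the rocker.
- rocker_raised (a point): Point on the upper face of the raised (on) half of the rocker, 16 mm from its axis, where to press; about 6 mm above rocker_pivot while off, level with it when on.
- rocker (a joint): Rocker angle in rad: 0 = off (as at the start), 0.4 = on, raised half pressed fully down. It takes about 3 N at 16 mm from the axis and stays where it is left.
- handset: Loose grey tester handset, 170 x 85 mm, 32 mm high, 0.35 to 0.7 kg, lying on the table. On top, going along its x axis: one round key at -50 mm, a pair of square keys side by side at +3 mm (18 mm wide, at y = +21 and -21 mm), then a dark display. Origin: centre of the underside; x along its length towards the display, z up.
- round_key_top (a point): Centre of the top of the round key (24 mm across), 40 mm above the table when up; moves with the key.
- round_key (a joint): Travel of the round key in m: 0 = up, 0.005 = fully down. Sprung: starts to move at 1.5 N, fully down at 5 N, comes back up when let go.
- square_key_l (a joint): Travel of the square key at the handset's +y side in m: 0 = up, 0.005 = down; same spring and height as the round key.
- square_key_r (a joint): Travel of the square key at the handset's -y side in m, likewise.
- screwdriver: Bystander: loose screwdriver lying flat, 170 mm long, black handle; origin on its underside near the middle. Leave it alone.
- tape_roll: Bystander: loose roll of black tape lying flat, 54 mm across, 19 mm high; origin on its underside near the middle. Leave it alone.
- spool: Bystander: loose small metal solder spool standing on end, 40 mm across, 36 mm high; origin on its underside near the middle. Leave it alone.
- tub: Bystander: loose clear square tub with a green lid, 82 mm wide, 47 mm high; origin on its underside near the middle. Leave it alone.
- strippers: Bystander: loose wire strippers with yellow handles lying flat, 160 mm long; origin on its underside near the middle. Leave it alone.
- spray_can: Bystander: loose standing spray can, 52 mm across, 150 mm high; origin on its underside near the middle. Leave it alone.
There are look-alikes about, which are no part of the job. What is shaped like the power_box but yellow is not meant.

How it is judged:
By the outcome, as a careful person would: the job done as asked, in the order asked, and still so for the second after the job is handed in, with the robot touching nothing.
It also fails if it takes over 51 s, if anything falls off the work surface, if the arm or the gripper's body presses on something with over 40 N, if the wrist force passes 120 N, or if a joint passes its speed limit or range.

### The arm

A 6-joint arm with a two-finger parallel gripper is mounted at the origin on the work surface. World frame = base frame: x ahead of the robot, y to its left, z up, the work surface at z = 0. Lengths are in mm, angles in rad, forces in N, time in s.
With the tool pointing down it reaches from about 300 to 775 mm from the base axis. Payload 14.6 kg.
Tool frame: the origin (TCP) lies at the very end of the fingers, on their centre line; the grasp point (between the pads) lies 19 mm behind it; z points along the fingers, y is the line along which they close (so a half turn about z gives the same grasp; the last joint's range is limited). The gripper opens to 94 mm and grips with 3 to 60 N. Pads are 16 mm wide; open, the fingers measure 119 mm over their backs; the gripper's body (75 mm by 177 mm) begins 78 mm behind the grasp point.
Start: joints at [1.078, 0.3, 1.521, -0, 1.321, -0.067], TCP at [227.173, 500.881, 176.946] pointing down, gripper open.
Joint ranges: [-3.03, 3.03], [-0.79, 2.21], [0.23, 2.52], [-1.04, 4.18], [0, 3.07], [-2.55, 2.55]. Speed limits (rad/s): [2.22, 2.22, 2.57, 3.14, 3.14, 3.14].

### API

Orientations are given as [roll, pitch, yaw] about the fixed x, y, z axes, in that order (R = Rz(yaw) Ry(pitch) Rx(roll)).
In Python, from cell import manip gives the robot as it stands.
- The arm moves only by the tool servo_tool, never from a script. Its argument "rows" is a list of rows, each a list of 7 numbers: the turn, a rotation vector about the world's x, y, z in degrees, then the shift along the world's x, y, z in mm, then the closure, from 0 (fully open) to 1 (shut). In form: [[rx, ry, rz, dx, dy, dz, fingers], ...]. A call has 1 to 20 rows; each row shifts and turns the commanded pose from where the row before left it; what a row does not reach is not made up. A row lasts 1/8 s, in which the tool goes at most 62.5 mm and 10.7 degrees, less where a joint would pass 70% of its speed; a pose out of reach is approached as far as the arm can. A call with a gripper value outside its range is refused whole. The fingers move at their own pace and stop on an object; "grip_force" is the grip in N (left out, the last holds). Time passes only in rows, so rows that do not move let the fingers close. It gives the time, the measured TCP pose, the force, the opening and the grip force at its end, in the units of the state.
- manip.read_state(): the state, without advancing time (a new reading comes with each control period).
- manip.camera(name): name is "scene" or "top" or "wrist"; returns the picture (400x640x3 uint8, red, green, blue); there is no depth.
- manip.camera_info(name): a dict with "fx", "fy", "cx", "cy" (pixels), "position" and "rotation" of the camera in the world; the wrist camera has in their place "T_tool_cam" (4x4, takes a point from camera to tool coordinates, whose origin is the TCP and whose axes are the flange's). Camera axes: x right, y down, z forward; pixel columns grow to the right and rows downward; lengths in mm; the calibration is good to about 2 mm. A picture is of the moment at which its call begins: read the wrist's pose just before it. camera_info takes no time and is no camera call.
- manip.sign_off(): hands the job in; it is judged then, once.
The state is a dict: "clock": time; "joints": joint angles; "qd": joint speeds; "effort": joint torques, N m; "eef_pos": TCP position; "eef_rot": TCP orientation; "wrist_force": force on the tool from outside, world axes, zero at the start; "moment": the same for the moment, N m; "finger_gap": finger opening in mm; "finger_force": force on a finger pad.
Only numpy, scipy, OpenCV 4.12 (cv2) and the standard library are available. Lean on these libraries where they do the work, as an engineer would, in place of code of your own. Each camera call takes 0.05 s, during which the arm holds its last target. There are 200 camera calls.

## Working session

There is one attempt and no reset: what is moved stays moved. The work goes in short steps, Python scripts to look and compute and a tool call to move; the robot and the scene stay as the last step left them, time stands still between calls to the robot, and variables do not carry over. Pictures are saved under pics/ and viewed, at most 10 in all, crops included, and the job is handed in when it is done.

Besides the shell and the picture viewer there is one more tool, called after "Emit:" as name(argument=value, ...) on one line, values as JSON. servo_tool: Moves the arm, as the interface text tells. Its arguments: {"type":"object","properties":{"rows":{"type":"array","items":{"type":"array","items":{"type":"number"}}},"grip_force":{"type":"number"}},"required":["rows"]}

```bash
mkdir -p pics; python3 - <<'E'
from cell import manip
import cv2
for n in("top","scene"):
    cv2.imwrite(f"pics/{n}0.png",manip.camera(n)[:,:,::-1])
    i=manip.camera_info(n);print(n,{k:(v.tolist() if hasattr(v,'tolist') else v) for k,v in i.items()})
s=manip.read_state();print(s["clock"],s["eef_pos"],s["eef_rot"],s["finger_gap"])
E
```

```text
top {'fx': 460.3674198973401, 'fy': 460.3674198973401, 'cx': 320.76209338826555, 'cy': 204.695363066838, 'position': [294.9709507452054, -156.20731822982364, 1498.098266689838], 'rotation': [-2.939490939263631, -0.0069810929539542155, -1.4395413735318763]}
scene {'fx': 446.71165150130196, 'fy': 446.71165150130196, 'cx': 322.56477411236165, 'cy': 202.6408518129011, 'position': [1209.8204439238425, 546.786157533754, 998.5680520944153], 'rotation': [-2.345868973568308, -0.007301641717527563, 2.3809597097302415]}
0.1 [227.05238302 500.66452901 176.45457562] [-3.14057036e+00 -6.21583857e-05  2.71581755e+00] 93.97269807351745
```

View pics/top0.png

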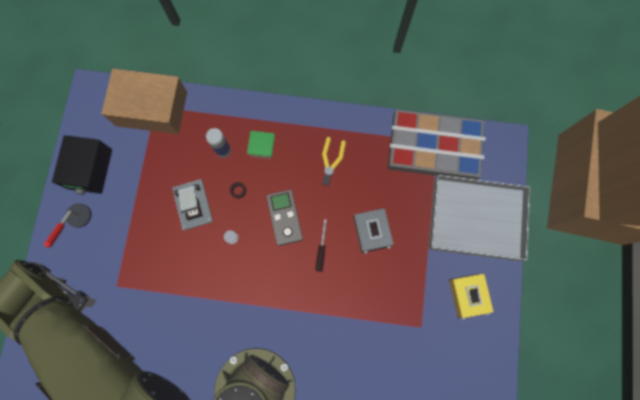

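View pics/scene0.png

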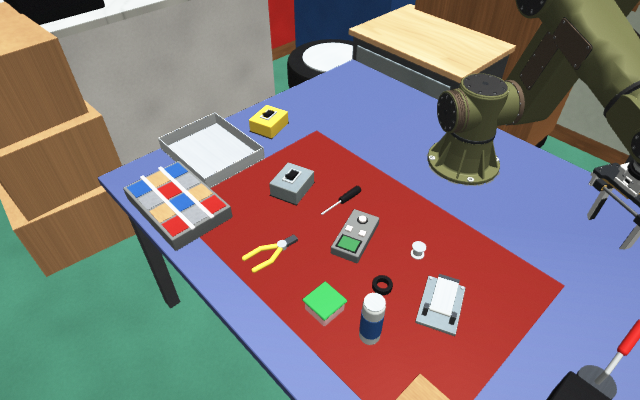

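The top view shows the jig at (192,204), the handset at (284,217) with its round key at (287,232), and the grey power box at (374,230). The only look-alike for the box is the yellow one at (473,296), which I'm rejecting by colour. Next I'll check the chosen objects in close crops.

```bash
python3 - <<'E'
import cv2,numpy as np
t=cv2.imread("pics/top0.png");s=cv2.imread("pics/scene0.png")
def c(im,x,y,w=66,h=75,k=4):
    a=cv2.resize(im[y:y+h,x:x+w],None,fx=k,fy=k,interpolation=cv2.INTER_CUBIC)
    for i in range(0,w,10):
        cv2.putText(a,str(x+i),(i*k,8),0,.3,(0,255,255));cv2.line(a,(i*k,0),(i*k,h*k),(0,255,255) if 0 else (120,120,0),1)
    for i in range(0,h,10):
        cv2.putText(a,str(y+i),(0,i*k+4),0,.3,(0,255,255));cv2.line(a,(0,i*k),(w*k,i*k),(120,120,0),1)
    return a
m=np.vstack([np.hstack([c(t,160,170),c(t,254,180),c(t,342,195)]),np.hstack([c(s,410,265),c(s,325,200),c(s,260,145)])])
print(m.shape);cv2.imwrite("pics/crop0.png",m)
E
```

```text
(600, 792, 3)
```

View pics/crop0.png

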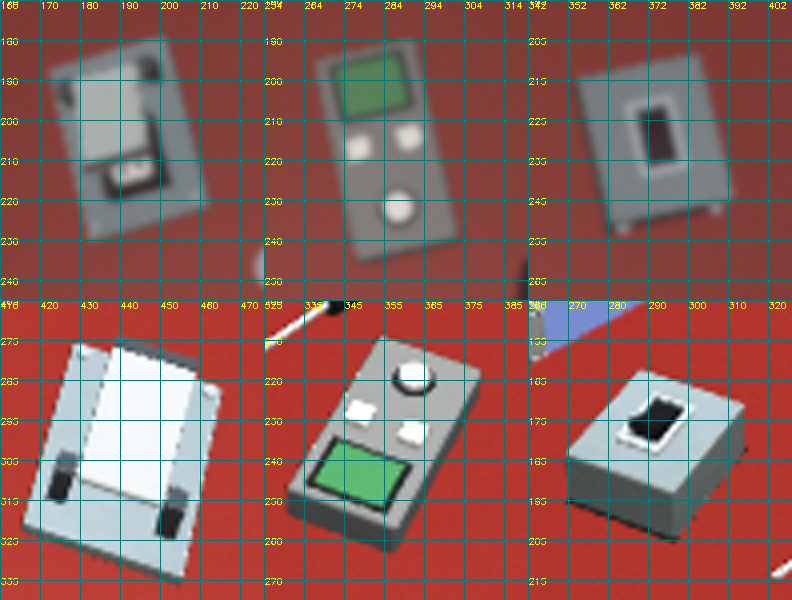

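The crops confirm the choice. In the top view the jig's hinge blocks are at its far side and the flap's free edge runs from (181,213) to (197,207.5). The round key is at (287.5,231.8), and the rocker is on the grey box at (374,229).

```bash
cat > h.py <<'E'
from cell import manip
import numpy as np, cv2
from scipy.spatial.transform import Rotation as R
def cam(n):
    i=manip.camera_info(n);return i,R.from_euler('xyz',i["rotation"]).as_matrix(),np.array(i["position"])
C={n:cam(n) for n in("top","scene")}
def proj(n,P):
    i,r,p=C[n];q=(np.atleast_2d(P)-p)@r
    return np.c_[i["fx"]*q[:,0]/q[:,2]+i["cx"],i["fy"]*q[:,1]/q[:,2]+i["cy"]]
def back(n,u,v,z):
    i,r,p=C[n];d=r@[(u-i["cx"])/i["fx"],(v-i["cy"])/i["fy"],1];return p+d*(z-p[2])/d[2]
E
python3 - <<'E'
from h import *
from scipy.optimize import least_squares
np.set_printoptions(precision=1,suppress=True)
def m(x,y,x0,y0):return [x0+x/4,y0+y/4]
def fit(name,obs,x0,flap=False):
    # obs: (cam,localpoint or fn, pixel)
    def f(p):
        c,s=np.cos(p[2]),np.sin(p[2]);e=[]
        for n,l,px in obs:
            l=np.array(l(p[3]) if callable(l) else l,float)
            e+=list(proj(n,[p[0]+c*l[0]-s*l[1],p[1]+s*l[0]+c*l[1],l[2]])[0]-px)
        return e
    r=least_squares(f,x0,loss='soft_l1');print(name,r.x[:2],r.x[2:].round(3));print(r.fun.reshape(-1,2).tolist() if 0 else np.array(f(r.x)).reshape(-1,2).T);return r.x
T=lambda x,y,o:m(x-264*o,y,(160,254,342)[o],(170,180,195)[o])
S=lambda x,y,o:m(x-264*o,y-300,(410,325,260)[o],(265,200,145)[o])
def ed(y):return lambda a:[45-90*np.cos(a)-3*np.sin(a)*-1*-1*-1*-1+6*np.sin(a)*0,y,40+90*np.sin(a)+3*np.cos(a)]
j0=back("top",192,204,12)
fit("jig",[("top",[75,50,12],T(49,70,0)),("top",[75,-50,12],T(163,37,0)),("top",[-75,-50,12],T(210,207,0)),("top",[-75,50,12],T(92,241,0)),
 ("top",ed(26),T(85,170,0)),("top",ed(-26),T(147,149,0)),("scene",ed(26),S(176,507,0)),("scene",ed(-26),S(82,478,0)),
 ("scene",[75,50,12],S(184,578,0)),("scene",[75,-50,12],S(24,524,0)),("scene",[-75,-50,12],S(74,344,0)),("scene",[-75,50,12],S(221,388,0))],[j0[0],j0[1],0,.5])
h0=back("top",284,217,32)
fit("handset",[("top",[-50,0,40],T(398,207,1)),("top",[3,21,40],T(357,148,1)),("top",[3,-21,40],T(408,138,1)),
 ("scene",[-50,0,40],S(414,374,1)),("scene",[3,21,40],S(413,432,1)),("scene",[3,-21,40],S(360,411,1)),
 ("top",[-85,42,32],T(359,261,1)),("top",[-85,-42,32],T(458,238,1)),("top",[85,42,32],T(316,60,1)),("top",[85,-42,32],T(411,40,1)),
 ("scene",[-85,42,32],S(480,373,1)),("scene",[-85,-42,32],S(381,338,1))],[h0[0],h0[1],0])
b0=back("top",374,229,60)
fit("box",[("top",[60,50,55],T(578,78,2)),("top",[60,-50,55],T(698,55,2)),("top",[-60,-50,55],T(734,200,2)),("top",[-60,50,55],T(610,232,2)),("top",[0,0,63],T(657,136,2)),
 ("scene",[60,50,55],S(675,492,2)),("scene",[60,-50,55],S(568,454,2)),("scene",[-60,-50,55],S(640,370,2)),("scene",[-60,50,55],S(744,405,2)),("scene",[0,0,63],S(656,422,2))],[b0[0],b0[1],0])
E
```

```text
jig [541.7 300.1] [ 0.4 -1. ]
[[-2.5 -1.7 -2.2 -2.5  4.9  4.4 -5.4 -1.5  0.5 -0.   0.3  0.9]
 [ 0.2 -0.1 -0.1  0.4 -2.3 -1.5 -1.4 -0.6  0.1 -0.  -0.6 -0.1]]
handset [537.6 -13.2] [0.3]
[[-1.  -0.5 -0.4 -0.7 -0.9 -1.  -1.8 -0.8 -1.2  0.2  0.1 -0.9]
 [ 0.   0.2 -0.1 -0.4 -0.5 -0.2  0.3  0.4 -0.3 -0.6 -1.2 -1.5]]
box [ 530.2 -301.9] [0.3]
[[-1.3 -0.8 -0.7 -0.6 -1.  -0.7 -1.6 -0.7 -0.  -0.6]
 [ 0.6 -0.2  0.1 -1.1  0.6 -0.5 -0.8 -1.2 -1.1 -1.1]]
```

```bash
python3 - <<'E'
from h import *
from scipy.optimize import least_squares
np.set_printoptions(precision=1,suppress=True)
def ed(y,L=90):return lambda a:[45-L*np.cos(a)+3*np.sin(a),y,40+L*np.sin(a)+3*np.cos(a)]
def fit(name,obs,x0):
    def f(p):
        c,s=np.cos(p[2]),np.sin(p[2]);e=[]
        for n,l,px in obs:
            l=np.array(l(p[3]) if callable(l) else l,float)
            e+=list(proj(n,[p[0]+c*l[0]-s*l[1],p[1]+s*l[0]+c*l[1],l[2]])[0]-px)
        return e
    r=least_squares(f,x0,loss='soft_l1');print(name,r.x[:2],r.x[2:].round(3));print(np.array(f(r.x)).reshape(-1,2).T)
    p=r.x;c,s=np.cos(p[2]),np.sin(p[2])
    return lambda l:[p[0]+c*l[0]-s*l[1],p[1]+s*l[0]+c*l[1],l[2]],p
def g(x0,y0):return lambda x,y:[x0+(x+.5)/4-.5,y0+(y+.5)/4-.5]
q=[(160,170),(254,180),(342,195)];w=[(410,265),(325,200),(260,145)]
T=lambda x,y,o:g(*q[o])(x-264*o,y)
S=lambda x,y,o:g(*w[o])(x-264*o,y-300)
J,p=fit("jig",[("top",[75,50,12],T(49,70,0)),("top",[75,-50,12],T(163,37,0)),("top",[-75,-50,12],T(210,207,0)),("top",[-75,50,12],T(92,241,0)),
 ("top",ed(26),T(85,170,0)),("top",ed(-26),T(147,149,0)),("scene",ed(26),S(197,372,0)),("scene",ed(-26),S(115,345,0)),
 ("scene",[75,50,12],S(184,578,0)),("scene",[75,-50,12],S(24,524,0)),("scene",[-75,-50,12],S(74,344,0)),("scene",[-75,50,12],S(221,388,0))],[540,300,.3,.5])
print("edge now",J(ed(0,86)(p[3])),"closed",J(ed(0,86)(0)),"hinge",J([45,0,40]))
H,_=fit("handset",[("top",[-50,0,40],T(398,207,1)),("top",[3,21,40],T(357,148,1)),("top",[3,-21,40],T(408,138,1)),
 ("scene",[-50,0,40],S(414,374,1)),("scene",[3,21,40],S(413,432,1)),("scene",[3,-21,40],S(360,411,1)),
 ("top",[-85,42,32],T(359,261,1)),("top",[-85,-42,32],T(458,238,1)),("top",[85,42,32],T(316,60,1)),("top",[85,-42,32],T(411,40,1)),
 ("scene",[-85,42,32],S(480,373,1)),("scene",[-85,-42,32],S(381,338,1))],[540,0,.3])
print("round",H([-50,0,40]))
B,_=fit("box",[("top",[60,50,55],T(578,78,2)),("top",[60,-50,55],T(698,55,2)),("top",[-60,-50,55],T(734,200,2)),("top",[-60,50,55],T(610,232,2)),("top",[0,0,63],T(657,136,2)),
 ("scene",[60,50,55],S(675,492,2)),("scene",[60,-50,55],S(568,454,2)),("scene",[-60,-50,55],S(640,370,2)),("scene",[-60,50,55],S(744,405,2)),("scene",[0,0,63],S(656,422,2))],[530,-300,.3])
print("raised",B([16,0,71]))
print(manip.camera_info("wrist")["T_tool_cam"])
E
```

```text
jig [544.3 297.5] [0.4 0.4]
[[-1.3 -0.5 -0.8 -1.1 -1.  -0.4 -0.2 -0.4 -0.6 -1.  -0.8 -0.3]
 [ 0.  -0.4 -0.5  0.1  0.8  1.2 -2.3 -1.8  0.5  0.4 -0.3  0.2]]
edge now [np.float64(514.5896382173856), np.float64(283.742215536269), np.float64(76.81646747546206)] closed [np.float64(507.13315807535093), np.float64(280.2797886627363), np.float64(43.0)] hinge [np.float64(585.1339727206525), np.float64(316.499574894426), 40]
handset [538.4 -13. ] [0.4]
[[-0.6 -0.1 -0.1 -0.6 -0.7 -0.8 -1.3 -0.3 -1.   0.4  0.2 -0.8]
 [ 0.1  0.3  0.   0.2 -0.   0.4  0.4  0.5 -0.  -0.5 -0.8 -0.9]]
round [np.float64(491.4457678216411), np.float64(-30.257185433385324), 40]
box [ 531.1 -301.8] [0.3]
[[-0.9 -0.4 -0.3 -0.2 -0.7 -0.5 -1.5 -0.5  0.2 -0.4]
 [ 0.6 -0.1  0.2 -1.1  0.7  0.1 -0.3 -0.7 -0.6 -0.6]]
raised [np.float64(546.1645013844321), np.float64(-296.35062506845946), 71]
[[   0.    -1.    -0.3   77. ]
 [   1.    -0.     0.     0.2]
 [  -0.    -0.3    1.  -206.9]
 [   0.     0.     0.     1. ]]
```

The pose fits agree to about 1 px in both cameras, so I'm moving with closed fingers to above the flap, turning to yaw 20° on the way.

Emit:
servo_tool(rows=[[0,0,-10.4,22,-16,-1,1],[0,0,-10.4,23,-16.5,-1,1],[0,0,-10.4,23,-16.5,-1,1],[0,0,-10.4,23,-16.5,-1,1],[0,0,-10.4,23,-16.5,-1,1],[0,0,-10.4,23,-16.5,-1,1],[0,0,-10.4,23,-16.5,-1,1],[0,0,-10.4,23,-16.5,-1,1],[0,0,-10.4,23,-16.5,-1,1],[0,0,-10.4,23,-16.5,-1,1],[0,0,-10.4,23,-16.5,-1,1],[0,0,-10.4,23,-16.5,-1,1],[0,0,-10.4,22,-16.5,-1,1],[0,0,0,0,0,0,1]], grip_force=20)

```text
clock: 1.85
eef_pos: [524.8, 285.8, 163.2]
eef_rot: [3.141, 0.001, 0.354]
wrist_force: [-0.5, 0.4, -0.1]
finger_gap: 1.1
finger_force: 0.0
```

```bash
cat > w.py <<'E'
from h import *
import sys
s=manip.read_state();print(s["clock"],s["eef_pos"].round(1),s["eef_rot"].round(3),s["joints"].round(2),s["wrist_force"].round(1),s["finger_gap"])
cv2.imwrite(sys.argv[1],manip.camera("wrist")[:,:,::-1])
i=manip.camera_info("wrist");T=np.eye(4);T[:3,:3]=R.from_euler('xyz',s["eef_rot"]).as_matrix();T[:3,3]=s["eef_pos"];T=T@np.array(i["T_tool_cam"])
for a in sys.argv[2:]:
    P=np.array(eval(a),float);q=(P-T[:3,3])@T[:3,:3];print(a,(i["fx"]*q[0]/q[2]+i["cx"]).round(),(i["fy"]*q[1]/q[2]+i["cy"]).round())
E
python3 w.py pics/w1.png [514.6,283.7,76.8] [507.1,280.3,43] [585,316.5,40] [520,286,43]
```

```text
1.85 [524.8 285.8 163.2] [3.141e+00 1.000e-03 3.540e-01] [ 0.44  0.42  1.39 -0.    1.33  1.65] [-0.5  0.4 -0.1] 1.125341430973802
[514.6,283.7,76.8] 314.0 205.0
[507.1,280.3,43] 315.0 203.0
[585,316.5,40] 309.0 130.0
[520,286,43] 314.0 192.0
```

View pics/w1.png

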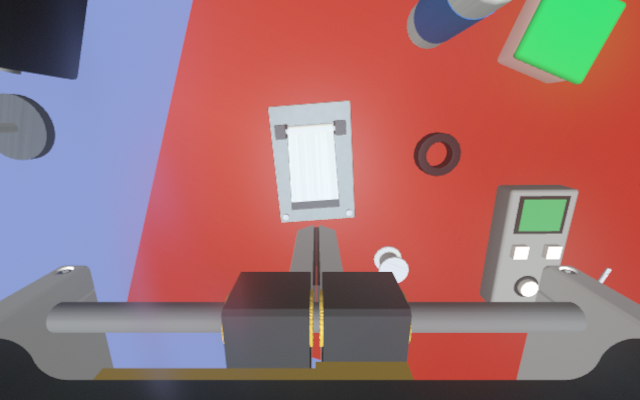

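The wrist view shows the flap's free edge at (316,201) and its hinge at (311,126), within 4 px of prediction. The round key shows at (528,288). The fingers are above the flap, so I'm pushing it down.

Emit:
servo_tool(rows=[[0,0,0,0,1,-20,1],[0,0,0,0,1,-20,1],[0,0,0,0,0,-20,1],[0,0,0,0,0,-14,1],[0,0,0,0,0,-10,1],[0,0,0,0,0,-10,1],[0,0,0,0,0,-10,1],[0,0,0,0,0,-8,1],[0,0,0,0,0,-3,1],[0,0,0,0,0,-2,1],[0,0,0,0,0,-1,1],[0,0,0,0,0,0,1]])

```text
clock: 3.4
eef_pos: [524.3, 288.9, 46.2]
eef_rot: [-3.142, -0.0, 0.356]
wrist_force: [-1.1, -0.9, 1.4]
finger_gap: 0.5
finger_force: 0.3
```

Emit:
servo_tool(rows=[[0,0,0,0,0,-1.5,1],[0,0,0,0,0,-1,1],[0,0,0,0,0,-1,1],[0,0,0,0,0,0,1]])

```text
clock: 3.9
eef_pos: [524.1, 288.9, 42.3]
eef_rot: [-3.142, 0.0, 0.356]
wrist_force: [-0.6, -0.6, 0.6]
finger_gap: 0.6
finger_force: 0.3
```

Emit:
servo_tool(rows=[[0,0,0,0,0,-0.7,1],[0,0,0,0,0,0,1]])

```text
clock: 4.15
eef_pos: [524.2, 288.9, 41.7]
eef_rot: [3.142, 0.0, 0.356]
wrist_force: [0.4, 0.9, 0.9]
finger_gap: 0.3
finger_force: 0.4
```

Emit:
servo_tool(rows=[[0,0,0,0,0,-0.7,1],[0,0,0,0,0,0,1]])

```text
clock: 4.4
eef_pos: [524.2, 288.9, 41.0]
eef_rot: [3.142, 0.0, 0.356]
wrist_force: [-0.3, -0.2, 0.6]
finger_gap: 0.6
finger_force: 0.4
```

```bash
python3 - <<'E'
from h import *
a=manip.camera("wrist");b=manip.camera("scene")
m=np.hstack([cv2.resize(a[100:300,220:420],None,fx=2,fy=2),cv2.resize(b[240:340,390:490],None,fx=4,fy=4,interpolation=2)])
cv2.imwrite("pics/c2.png",m[:,:,::-1])
E
```

```text
(no output)
```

View pics/c2.png

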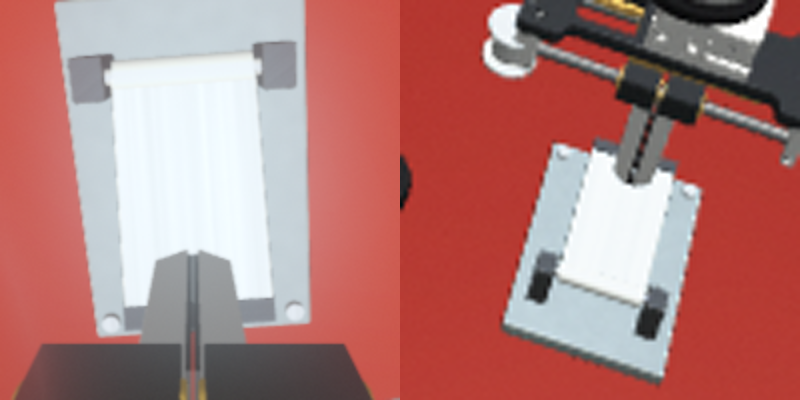

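Both views show the tip on the flap near its free edge, with the flap almost level. The height reading may carry a small bias, so I'll keep going down until I feel the stop.

Emit:
servo_tool(rows=[[0,0,0,0,0,-0.7,1],[0,0,0,0,0,0,1]])

```text
clock: 4.75
eef_pos: [524.1, 288.9, 40.3]
eef_rot: [-3.142, 0.0, 0.356]
wrist_force: [-0.3, 0.8, 0.4]
finger_gap: 0.6
finger_force: 0.4
```

Emit:
servo_tool(rows=[[0,0,0,0,0,-0.7,1],[0,0,0,0,0,0,1]])

```text
clock: 5.0
eef_pos: [524.2, 288.9, 39.6]
eef_rot: [3.142, 0.0, 0.356]
wrist_force: [0.2, -0.2, -0.2]
finger_gap: 0.5
finger_force: 0.4
```

Emit:
servo_tool(rows=[[0,0,0,0,0,-0.5,1],[0,0,0,0,0,0,1]])

```text
clock: 5.25
eef_pos: [524.1, 288.9, 39.1]
eef_rot: [-3.142, 0.0, 0.356]
wrist_force: [0.9, -0.5, 1.2]
finger_gap: 0.5
finger_force: 0.4
```

Emit:
servo_tool(rows=[[0,0,0,0,0,-0.7,1],[0,0,0,0,0,0,1]])

```text
clock: 5.5
eef_pos: [524.2, 288.9, 38.4]
eef_rot: [-3.142, 0.0, 0.356]
wrist_force: [-0.3, 0.3, 0.4]
finger_gap: 0.1
finger_force: 0.4
```

Emit:
servo_tool(rows=[[0,0,0,0,0,-0.7,1],[0,0,0,0,0,0,1]])

```text
clock: 5.75
eef_pos: [524.1, 288.9, 37.7]
eef_rot: [3.142, 0.0, 0.356]
wrist_force: [-0.2, -0.1, 1.8]
finger_gap: 0.7
finger_force: 0.4
```

```bash
python3 - <<'E'
from h import *
s=manip.read_state();print(s["wrist_force"],s["moment"],s["eef_pos"],s["effort"])
a=manip.camera("wrist")
T=manip.camera_info("wrist");M=np.eye(4);M[:3,:3]=R.from_euler('xyz',s["eef_rot"]).as_matrix();M[:3,3]=s["eef_pos"];M=M@np.array(T["T_tool_cam"])
q=(s["eef_pos"]-M[:3,3])@M[:3,:3];print("tip px",T["fx"]*q[0]/q[2]+T["cx"],T["fy"]*q[1]/q[2]+T["cy"])
cv2.imwrite("pics/c3.png",cv2.resize(a[110:280,240:400],None,fx=3.5,fy=3.5,interpolation=2)[:,:,::-1])
E
```

```text
[-0.15188314 -0.08483067  1.7835103 ] [-0.10796791  0.24157402 -0.04287815] [524.14776854 288.86684938  37.68636379] [-1.68684474e-02 -6.24629331e+01 -3.12451780e+01  7.72867439e-03
 -2.00283397e-01 -7.55627241e-06]
tip px 315.7511843198105 224.2617526964285
```

View pics/c3.png

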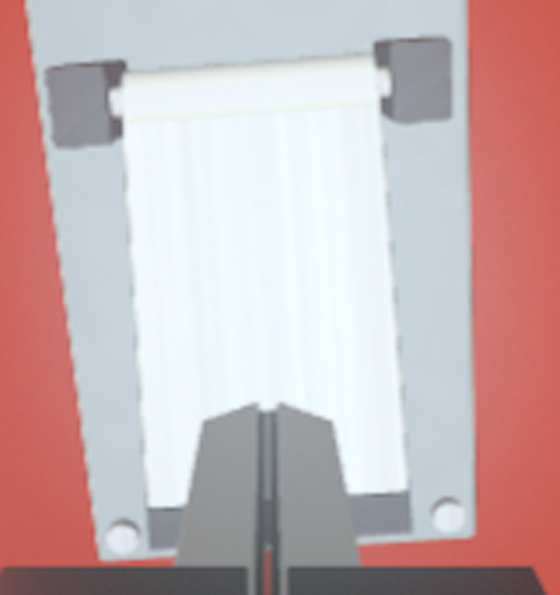

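```bash
cat > fl.py <<'E'
from h import *
from scipy.optimize import least_squares
def run(s,obs,jx=(545,298,.42)):
    i=manip.camera_info("wrist");M=np.eye(4);M[:3,:3]=R.from_euler('xyz',s["eef_rot"]).as_matrix();M[:3,3]=s["eef_pos"];M=M@np.array(i["T_tool_cam"])
    def pr(P):
        q=(P-M[:3,3])@M[:3,:3];return np.array([i["fx"]*q[0]/q[2]+i["cx"],i["fy"]*q[1]/q[2]+i["cy"]])
    def f(p):
        c,sn=np.cos(p[2]),np.sin(p[2]);a=p[3];e=[]
        for l,px in obs:
            l=l(a) if callable(l) else l
            e+=list(pr(np.array([p[0]+c*l[0]-sn*l[1],p[1]+sn*l[0]+c*l[1],l[2]+p[4]]))-px)
        return e
    r=least_squares(f,[*jx,.1,0]);print(r.x.round(3));print(np.array(r.fun).reshape(-1,2).T.round(1));print("sd",np.sqrt(np.diag(np.linalg.inv(r.jac.T@r.jac))).round(3))
def ed(y,L=90):return lambda a:[45-L*np.cos(a)+3*np.sin(a),y,40+L*np.sin(a)+3*np.cos(a)]
E
python3 - <<'E'
from fl import *
s=manip.read_state()
P=lambda x,y:[240+(x+.5)/3.5-.5,110+(y+.5)/3.5-.5]
run(s,[(ed(26),P(148,507)),(ed(-26),P(409,492)),([-75,50,12],P(102,560)),([-75,-50,12],P(474,538)),(lambda a:[45,25,43],P(123,72)),(lambda a:[45,-25,43],P(378,56)),([45,31,52],P(85,65)) ][:6])
E
```

```text
[5.50356e+02 2.98761e+02 4.22000e-01 7.00000e-02 4.88200e+00]
[[ 2.6 -1.8 -3.1  2.1 -0.5  0.5]
 [ 0.7  0.8 -1.2 -1.6  0.6  0.1]]
sd [0.429 0.336 0.005 0.022 1.33 ]
```

Emit:
servo_tool(rows=[[0,0,0,0,0,-0.8,1],[0,0,0,0,0,0,1]])

```text
clock: 6.05
eef_pos: [524.1, 288.9, 36.9]
eef_rot: [3.142, 0.0, 0.356]
wrist_force: [-0.1, -1.0, 1.3]
finger_gap: 0.6
finger_force: 0.4
```

Emit:
servo_tool(rows=[[0,0,0,0,0,-0.8,1],[0,0,0,0,0,0,1]])

```text
clock: 6.3
eef_pos: [524.1, 288.9, 36.1]
eef_rot: [-3.142, 0.0, 0.356]
wrist_force: [-1.0, -0.7, 1.2]
finger_gap: 0.3
finger_force: 0.4
```

Emit:
servo_tool(rows=[[0,0,0,0,0,-0.8,1],[0,0,0,0,0,0,1]])

```text
clock: 6.55
eef_pos: [524.2, 288.8, 35.3]
eef_rot: [3.142, 0.0, 0.356]
wrist_force: [-0.7, -0.4, 1.5]
finger_gap: 0.4
finger_force: 0.4
```

```bash
python3 - <<'E'
from h import *
s=manip.read_state();print(s["wrist_force"],s["eef_pos"])
b=manip.camera("scene");a=cv2.imread("pics/scene0.png")[:,:,::-1]
f=lambda m:cv2.resize(m[265:340,405:475],None,fx=5.5,fy=7,interpolation=2)
cv2.imwrite("pics/c4.png",np.hstack([f(a),f(b)])[:,:,::-1])
E
```

```text
[-0.73606354 -0.37495249  1.50615606] [524.15202414 288.84745452  35.28238128]
```

View pics/c4.png

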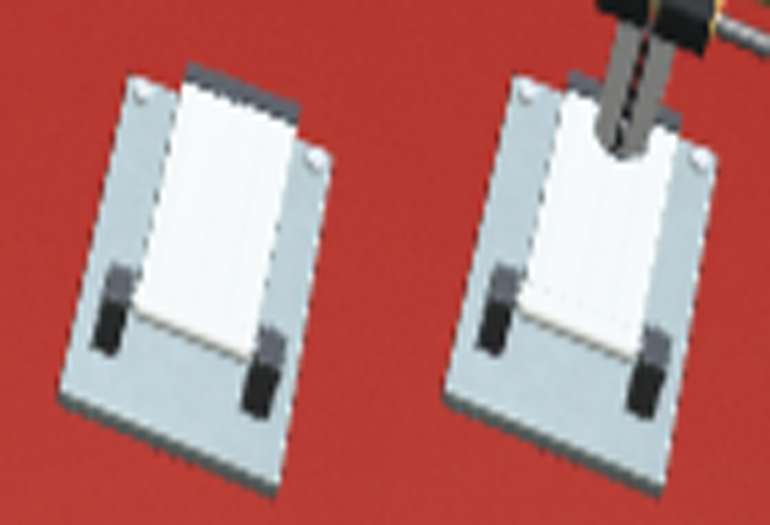

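The dark strip is the flap's outermost part, so the true free edge lies beyond what I measured. I'm re-fitting the flap angle with that edge.

```bash
python3 - <<'E'
from h import *
from scipy.optimize import least_squares
from fl import ed
S0=lambda x,y:[405+(x+.5)/5.5-.5,265+(y+.5)/7-.5]
pl=[([75,50,12],S0(277,487)),([75,-50,12],S0(60,395)),([-75,-50,12],S0(127,75)),([-75,50,12],S0(331,155))]
for nm,e in(("start",[(ed(-26),S0(188,63)),(ed(26),S0(300,102))]),("now",[(ed(-26),S0(187,73)),(ed(26),S0(297,118))])):
    def f(p):
        c,s=np.cos(p[2]),np.sin(p[2]);o=[]
        for l,px in pl+e:
            l=l(p[3]) if callable(l) else l
            o+=list(proj("scene",[p[0]+c*l[0]-s*l[1],p[1]+s*l[0]+c*l[1],l[2]])[0]-px)
        return o
    r=least_squares(f,[545,298,.42,.4]);p=r.x;print(nm,p.round(3),r.fun.reshape(-1,2).T.round(1).tolist())
    c,s=np.cos(p[2]),np.sin(p[2])
    for a in(0,.05,.1,.2):print(a,[ (np.array(proj("scene",[p[0]+c*l[0]-s*l[1],p[1]+s*l[0]+c*l[1],l[2]])[0])-[404.5,264.5])*[5.5,7] for l in(ed(-26)(a),ed(26)(a))])
E
```

```text
start [5.43182e+02 2.97771e+02 4.36000e-01 4.98000e-01] [[0.5, -0.5, -0.1, 0.1, -0.3, 0.2], [0.2, -0.1, -0.1, -0.2, -0.3, 0.4]]
0 [array([175.11367156, 105.35053374]), array([285.70966766, 148.3599822 ])]
0.05 [array([176.77013487,  98.70057532]), array([287.70534121, 141.75730859])]
0.1 [array([178.336177,  92.504208]), array([289.62478574, 135.61892173])]
0.2 [array([181.18027353,  81.54169252]), array([293.21566737, 124.80442162])]
now [5.43113e+02 2.98136e+02 4.33000e-01 2.96000e-01] [[0.5, -0.4, 0.1, 0.3, -0.5, -0.0], [0.3, -0.2, -0.0, -0.0, -0.0, -0.2]]
0 [array([176.22605672, 105.7729026 ]), array([286.77864909, 149.1992337 ])]
0.05 [array([177.88382911,  99.12259118]), array([288.77576081, 142.59666222])]
0.1 [array([179.44954077,  92.92528483]), array([290.69495226, 136.45788252])]
0.2 [array([182.2880015 ,  81.95913335]), array([294.28019376, 125.64111111])]
```

```bash
python3 - <<'E'
from h import *
for z in(35,45,55,60):print(z,proj("scene",[524.1,288.9,z]),(proj("scene",[524.1,288.9,z])-[404.5,264.5])*[5.5,7]+[385,0])
s=manip.read_state();print(s["joints"])
E
```

```text
35 [[444.03757529 291.61742173]] [[602.45666412 189.82195209]]
45 [[444.8117779  289.36445126]] [[606.71477845 174.05115882]]
55 [[445.59554321 287.08365281]] [[611.02548766 158.08556968]]
60 [[445.99106742 285.93265648]] [[613.20087081 150.02859533]]
[4.42522916e-01 5.52390787e-01 1.51160071e+00 1.27877305e-05
 1.07766160e+00 1.65719152e+00]
```

```bash
python3 - <<'E'
from fl import *
s=dict(manip.read_state());s["eef_pos"]=np.array([524.15,288.87,37.69]);print(manip.camera_info("wrist")["fx"])
P=lambda x,y:[240+(x+.5)/3.5-.5,110+(y+.5)/3.5-.5]
run(s,[(ed(26),P(150,548)),(ed(-26),P(411,531)),([-75,50,12],P(102,560)),([-75,-50,12],P(474,538)),([75,50,12],P(28,0)),(lambda a:[45,25,43],P(123,72)),(lambda a:[45,-25,43],P(378,56))][:4]+[([45,26,43],P(123,72)),([45,-26,43],P(384,56))])
# full w1 picture
s["eef_pos"]=np.array([524.8,285.8,163.2]);s["eef_rot"]=np.array([3.141,.001,.354])
run(s,[([75,50,12],[269,108]),([75,-50,12],[349,101]),([-75,50,12],[281,222]),([-75,-50,12],[354,214]),(ed(26),[292,209]),(ed(-26),[339,207])])
E
```

```text
282.70139769258526
[5.49691e+02 2.98052e+02 4.20000e-01 3.02000e-01 5.27900e+00]
[[-1.5  2.  -3.   2.4 -1.2  1.1]
 [-1.7 -1.3 -0.2 -0.3  1.9  1.5]]
sd [0.428 0.329 0.005 0.034 1.281]
[ 5.43992e+02  2.96421e+02  4.31000e-01  3.35000e-01 -8.83200e+00]
[[-0.8  0.   0.5  0.   0.8 -0.5]
 [-0.2  0.2 -0.4  2.3 -0.1 -1.5]]
sd [0.667 0.548 0.007 0.092 2.309]
```

Emit:
servo_tool(rows=[[0,0,0,0,0,-1,1],[0,0,0,0,0,-1,1]])

```text
clock: 6.85
eef_pos: [524.2, 288.9, 33.3]
eef_rot: [-3.142, -0.0, 0.356]
wrist_force: [-0.8, -0.2, 1.8]
finger_gap: 0.3
finger_force: 0.5
```

Emit:
servo_tool(rows=[[0,0,0,0,0,-1,1],[0,0,0,0,0,-1,1]])

```text
clock: 7.1
eef_pos: [524.2, 288.9, 31.3]
eef_rot: [3.142, -0.0, 0.356]
wrist_force: [-1.4, -0.4, 1.3]
finger_gap: 0.4
finger_force: 0.5
```

```bash
python3 - <<'E'
from h import *
s=manip.read_state();print(s["clock"],s["wrist_force"],s["eef_pos"])
b=manip.camera("scene");a=manip.camera("top");w=manip.camera("wrist")
f=lambda m,x,y:cv2.resize(m[y:y+66,x:x+66],None,fx=6,fy=6,interpolation=2)
m=np.hstack([f(b,408,265),f(a,160,172)]);cv2.imwrite("pics/c5.png",m[:,:,::-1]);cv2.imwrite("pics/w5.png",w[:,:,::-1])
E
```

```text
7.1 [-1.37143811 -0.40314322  1.32979555] [524.17196594 288.87624394  31.26671282]
```

View pics/c5.png

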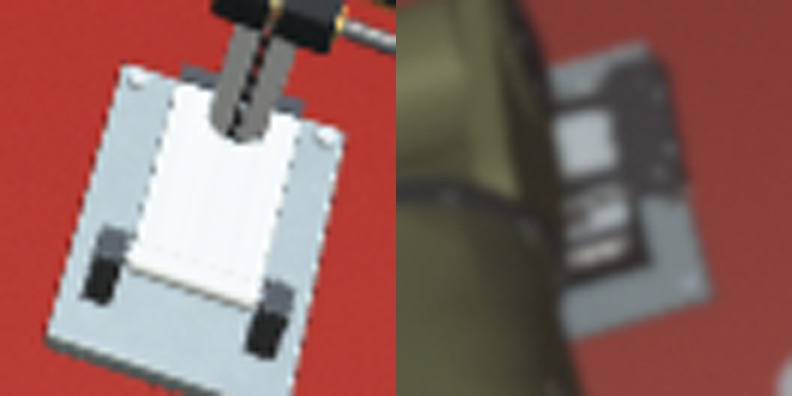

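Emit:
servo_tool(rows=[[0,0,0,0,0,-1,1],[0,0,0,0,0,-1,1]])

```text
clock: 7.5
eef_pos: [524.1, 288.9, 29.3]
eef_rot: [-3.142, 0.0, 0.356]
wrist_force: [-0.5, 0.0, 1.0]
finger_gap: 0.3
finger_force: 0.5
```

Emit:
servo_tool(rows=[[0,0,0,0,0,-1,1],[0,0,0,0,0,-1,1]])

```text
clock: 7.75
eef_pos: [524.2, 288.9, 27.3]
eef_rot: [3.142, 0.0, 0.356]
wrist_force: [-1.3, 0.1, 1.0]
finger_gap: 0.3
finger_force: 0.5
```

```bash
python3 - <<'E'
from h import *
import os
s=manip.read_state();print(s["eef_pos"])
b=manip.camera("scene")[:,:,::-1].copy();cv2.imwrite("pics/scene5.png",b);a=cv2.imread("pics/scene0.png")
p=(543.3,297.9,.434);c,sn=np.cos(p[2]),np.sin(p[2])
W=lambda l:[p[0]+c*l[0]-sn*l[1],p[1]+sn*l[0]+c*l[1],l[2]]
for y in(-22,22):
  print("y",y);xs=np.arange(-80,-10,3.)
  q=proj("scene",[W([x,y,43]) for x in xs]).astype(np.float32)
  for im in(a,b):
    print([tuple(int(k) for k in v[0]) [::2] if 0 else int(v[0].mean()) for v in cv2.remap(im,q[:,None,0],q[:,None,1],cv2.INTER_LINEAR)])
print([int(x) for x in xs])
E
```

```text
[524.16872917 288.87320409  27.26222368]
y -22
[96, 95, 97, 97, 100, 103, 101, 92, 226, 248, 249, 248, 246, 247, 247, 247, 247, 248, 247, 247, 247, 247, 248, 247]
[96, 95, 95, 95, 95, 94, 95, 96, 101, 103, 156, 228, 247, 248, 247, 247, 247, 247, 247, 246, 247, 247, 247, 247]
y 22
[97, 94, 95, 96, 100, 102, 100, 119, 227, 246, 249, 249, 249, 249, 249, 249, 249, 249, 248, 248, 249, 249, 248, 248]
[97, 97, 98, 96, 96, 96, 94, 97, 101, 100, 110, 209, 247, 248, 248, 248, 248, 248, 248, 248, 248, 247, 248, 248]
[-80, -77, -74, -71, -68, -65, -62, -59, -56, -53, -50, -47, -44, -41, -38, -35, -32, -29, -26, -23, -20, -17, -14, -11]
```

```bash
python3 - <<'E'
from h import *
a=cv2.imread("pics/scene0.png");b=cv2.imread("pics/scene5.png")
p=(543.3,297.9,.434);c,sn=np.cos(p[2]),np.sin(p[2])
W=lambda l:[p[0]+c*l[0]-sn*l[1],p[1]+sn*l[0]+c*l[1],l[2]]
for y in(-22,-18,20,24):
  xs=np.arange(-76,-38,2.)
  q=proj("scene",[W([x,y,43]) for x in xs]).astype(np.float32)
  for im in(a,b):
    v=cv2.remap(im,q[:,None,0],q[:,None,1],cv2.INTER_LINEAR)[:,0].astype(int)
    print(y," ".join(f"{int(x)}:{k[2]},{k[0]}" for x,k in zip(xs,v)))
i,r,pp=C["scene"];d=np.array(pp[:2])-p[:2];print("cot along jig x",(d@[c,sn])/(pp[2]-43),"tip back-proj z",[ (z,back("scene",447.7,288.2,z).round(1)) for z in(31,40,50,60)])
# local x of wrist tip
for z in(31,50):print(np.array([[c,sn],[-sn,c]])@(back("scene",447.7,288.2,z)[:2]-p[:2]))
print("reported local",np.array([[c,sn],[-sn,c]])@(np.array([524.2,288.9])-p[:2]))
E
```

```text
-22 -76:181,49 -74:183,51 -72:183,52 -70:179,53 -68:150,74 -66:114,102 -64:104,106 -62:97,107 -60:92,100 -58:134,139 -56:223,229 -54:244,250 -52:247,252 -50:246,252 -48:245,251 -46:244,250 -44:242,249 -42:244,250 -40:244,250
-22 -76:180,48 -74:181,49 -72:181,49 -70:181,50 -68:181,49 -66:181,49 -64:180,49 -62:178,50 -60:168,57 -58:146,74 -56:113,98 -54:102,106 -52:100,114 -50:149,163 -48:207,220 -46:236,245 -44:244,250 -42:245,251 -40:245,251
-18 -76:182,49 -74:182,49 -72:182,49 -70:170,59 -68:139,81 -66:114,97 -64:97,106 -62:97,109 -60:107,121 -58:158,172 -56:208,219 -54:240,247 -52:245,251 -50:246,251 -48:246,251 -46:246,252 -44:246,251 -42:246,251 -40:246,251
-18 -76:181,49 -74:181,49 -72:181,48 -70:180,48 -68:180,49 -66:181,49 -64:182,50 -62:178,51 -60:164,61 -58:128,87 -56:107,102 -54:96,108 -52:91,104 -50:100,111 -48:177,190 -46:229,240 -44:242,249 -42:245,251 -40:245,251
20 -76:181,48 -74:181,49 -72:179,50 -70:169,57 -68:147,73 -66:114,97 -64:100,106 -62:94,108 -60:89,101 -58:113,123 -56:208,215 -54:243,249 -52:246,251 -50:246,251 -48:246,251 -46:246,251 -44:246,251 -42:246,252
[... 267 characters left out ...]
 -70:173,56 -68:142,80 -66:120,96 -64:101,106 -62:96,108 -60:99,113 -58:137,151 -56:189,201 -54:233,241 -52:244,250 -50:245,251 -48:245,251 -46:245,251 -44:245,251 -42:246,251 -40:246,251
24 -76:181,50 -74:181,49 -72:180,48 -70:179,48 -68:180,49 -66:180,50 -64:181,49 -62:178,50 -60:168,57 -58:134,82 -56:109,100 -54:98,106 -52:90,102 -50:92,103 -48:186,195 -46:241,248 -44:244,250 -42:245,251 -40:245,251
cot along jig x 0.7423704190756016 tip back-proj z [(31, array([505.6, 288.1,  31. ])), (40, array([512.1, 290.5,  40. ])), (50, array([519.4, 293.2,  50. ])), (60, array([526.7, 295.9,  60. ]))]
[-38.34184951   7.01288646]
[-23.65883185   5.80571479]
reported local [-21.11378797  -0.13400557]
```

Emit:
servo_tool(rows=[[0,0,0,0,0,-1,1],[0,0,0,0,0,-1,1],[0,0,0,0,0,0,1]])

```text
clock: 8.18
eef_pos: [524.1, 288.9, 25.2]
eef_rot: [-3.142, 0.0, 0.356]
wrist_force: [-0.3, -0.5, 0.8]
finger_gap: 0.4
finger_force: 0.2
```

Emit:
servo_tool(rows=[[0,0,0,0,0,-1,1],[0,0,0,0,0,-1,1],[0,0,0,0,0,0,1]])

```text
clock: 8.55
eef_pos: [524.2, 288.9, 23.2]
eef_rot: [-3.142, 0.0, 0.356]
wrist_force: [-0.2, 0.2, 0.5]
finger_gap: 0.7
finger_force: 0.2
```

Emit:
servo_tool(rows=[[0,0,0,0,0,-1,1],[0,0,0,0,0,-1,1],[0,0,0,0,0,0,1]])

```text
clock: 8.93
eef_pos: [524.2, 288.9, 21.2]
eef_rot: [-3.142, 0.0, 0.356]
wrist_force: [-0.6, 0.4, 0.3]
finger_gap: 0.5
finger_force: 0.1
```

```bash
cat > prof.py <<'E'
from h import *
p=(543.3,297.9,.434);c,sn=np.cos(p[2]),np.sin(p[2])
W=lambda l:[p[0]+c*l[0]-sn*l[1],p[1]+sn*l[0]+c*l[1],l[2]]
def edges(im):
  o=[]
  for y in(-22,-18,20,24):
    xs=np.arange(-80,-30,.25)
    q=proj("scene",[W([x,y,43]) for x in xs]).astype(np.float32)
    v=cv2.remap(im,q[:,None,0],q[:,None,1],cv2.INTER_LINEAR)[:,0].astype(int)
    w=xs[np.argmax(v[:,2]*1+0*v[:,0]>=0)]
    white=xs[np.where(v[:,0]<175)[0][-1]];dark=xs[np.where(v[:,0]>78)[0][0]] 
    o+=[(float(dark),float(white))]
  return o
E
python3 - <<'E'
from prof import *
b=manip.camera("scene")[:,:,::-1].copy();cv2.imwrite("pics/scene6.png",b)
for f in("scene0","scene5","scene6"):print(edges(cv2.imread(f"pics/{f}.png")))
w=manip.camera("wrist")[:,:,::-1].copy();cv2.imwrite("pics/w6.png",w)
P=lambda im,x,y,k=3.4:cv2.resize(im[y:y+88,x:x+110],None,fx=k,fy=k,interpolation=2)
w1=cv2.imread("pics/w5.png")
m=np.vstack([np.hstack([P(w1,260,190),P(w,260,190)]),np.hstack([P(cv2.imread("pics/scene0.png"),390,250),P(b,390,250)])]);print(m.shape);cv2.imwrite("pics/c6.png",m)
E
```

```text
[(-67.5, -57.25), (-68.0, -58.0), (-67.5, -57.0), (-68.0, -57.0)]
[(-57.5, -49.75), (-58.5, -48.5), (-80.0, -49.0), (-58.0, -48.5)]
[(-53.75, -44.25), (-54.25, -45.0), (-54.0, -44.0), (-53.75, -45.0)]
(598, 748, 3)
```

View pics/c6.png

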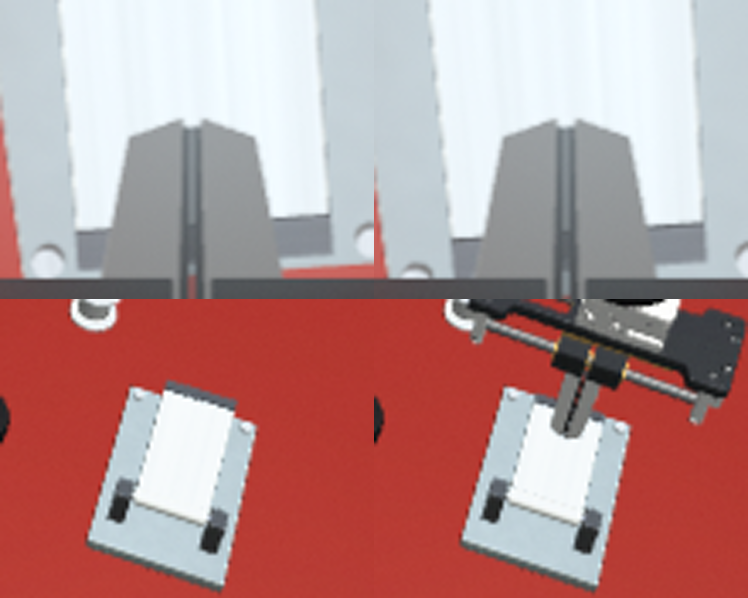

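The flap is still about 0.1 rad open. The wrist picture shows the closed fingers end 20–30 mm behind the reported TCP, which explains the low reading. I'll continue down until I feel the stop.

Emit:
servo_tool(rows=[[0,0,0,0,0,-1,1],[0,0,0,0,0,-1,1],[0,0,0,0,0,-1,1],[0,0,0,0,0,0,1]])

```text
clock: 9.52
eef_pos: [524.1, 288.9, 18.2]
eef_rot: [-3.142, 0.0, 0.356]
wrist_force: [0.4, -0.9, -0.3]
finger_gap: 0.4
finger_force: 0.1
```

Emit:
servo_tool(rows=[[0,0,0,0,0,-1,1],[0,0,0,0,0,-1,1],[0,0,0,0,0,0,1]])

```text
clock: 9.9
eef_pos: [524.2, 288.9, 16.2]
eef_rot: [3.142, 0.0, 0.356]
wrist_force: [0.8, 0.2, 0.0]
finger_gap: 0.7
finger_force: 0.0
```

```bash
python3 - <<'E'
from prof import *
s=manip.read_state();print(s["wrist_force"],s["eef_pos"],s["clock"])
b=manip.camera("scene")[:,:,::-1].copy();cv2.imwrite("pics/scene7.png",b);print(edges(b))
E
```

```text
[0.78081011 0.17771767 0.02808623] [524.1782984  288.85253319  16.24730619] 9.9
[(-53.5, -40.25), (-52.75, -41.25), (-52.75, -40.25), (-52.5, -40.75)]
```

Emit:
servo_tool(rows=[[0,0,0,0,0,-1,1],[0,0,0,0,0,-1,1],[0,0,0,0,0,0,1]])

```text
clock: 10.32
eef_pos: [524.2, 288.9, 14.7]
eef_rot: [-3.142, -0.0, 0.356]
wrist_force: [-3.4, -1.4, 4.7]
finger_gap: 0.7
finger_force: 2.7
```

Emit:
servo_tool(rows=[[0,0,0,0,0,-1,1],[0,0,0,0,0,-1,1],[0,0,0,0,0,0,1]])

```text
clock: 10.7
eef_pos: [524.4, 289.0, 14.3]
eef_rot: [-3.142, -0.001, 0.356]
wrist_force: [-10.6, -5.3, 22.0]
finger_gap: 0.7
finger_force: 11.2
```

```bash
python3 - <<'E'
from prof import *
s=manip.read_state();print(s["wrist_force"],s["eef_pos"],s["clock"])
b=manip.camera("scene")[:,:,::-1].copy();cv2.imwrite("pics/scene8.png",b);print(edges(b))
xs=np.arange(-60,-30,1.5)
q=proj("scene",[W([x,-20,43]) for x in xs]).astype(np.float32)
for f in("7","8"):
  v=cv2.remap(cv2.imread(f"pics/scene{f}.png"),q[:,None,0],q[:,None,1],1)[:,0].astype(int);print(" ".join(f"{x}:{k[2]},{k[0]}" for x,k in zip(xs,v)))
E
```

```text
[-10.5874297   -5.32038398  22.02084726] [524.39145441 288.99564883  14.34617247] 10.7
[(-53.5, -39.75), (-53.0, -39.0), (-53.0, -39.75), (-52.75, -38.75)]
-60.0:180,48 -58.5:180,48 -57.0:181,49 -55.5:179,51 -54.0:176,57 -52.5:168,74 -51.0:150,107 -49.5:128,132 -48.0:114,123 -46.5:102,116 -45.0:94,108 -43.5:88,100 -42.0:111,122 -40.5:174,186 -39.0:232,242 -37.5:240,248 -36.0:245,251 -34.5:245,251 -33.0:245,251 -31.5:245,251
-60.0:179,48 -58.5:180,48 -57.0:180,49 -55.5:179,52 -54.0:176,58 -52.5:172,80 -51.0:170,131 -49.5:165,176 -48.0:137,150 -46.5:113,127 -45.0:101,116 -43.5:94,108 -42.0:103,116 -40.5:142,156 -39.0:186,201 -37.5:219,230 -36.0:242,248 -34.5:244,250 -33.0:245,251 -31.5:245,251
```

The flap is on its stop: 22 N, and its edge sits where the closed position predicts. I'm lifting off and moving over to the power box.

Emit:
servo_tool(rows=[[0,0,0,0,0,6,1],[0,0,0,0,0,14,1],[0,0,0,0,0,25,1],[0,0,0,0,0,30,1],[0,0,0,0,-15,25,1],[0,0,0,1,-40,10,1],[0,0,0,2,-40,0,1],[0,0,0,2,-40,0,1],[0,0,0,2,-40,0,1],[0,0,0,2,-40,0,1],[0,0,0,2,-40,0,1],[0,0,0,2,-40,0,1],[0,0,0,2,-40,0,1],[0,0,0,2,-40,0,1],[0,0,0,2,-40,0,1],[0,0,0,2,-40,0,1],[0,0,0,2,-40,0,1],[0,0,0,1,-40,0,1],[0,0,0,0,-40,0,1],[0,0,0,0,-10,0,1]])

```text
clock: 13.25
eef_pos: [547.8, -298.0, 122.6]
eef_rot: [3.141, -0.0, 0.354]
wrist_force: [-1.2, 0.0, -0.8]
finger_gap: 0.4
finger_force: 0.0
```

Emit:
servo_tool(rows=[[0,0,0,0,0,0,1],[0,0,0,0,0,0,1]])

```text
clock: 13.5
eef_pos: [548.4, -294.9, 122.6]
eef_rot: [-3.141, -0.0, 0.357]
wrist_force: [-0.4, -0.2, 0.1]
finger_gap: 0.3
finger_force: 0.0
```

```bash
cat > wr.py <<'E'
from h import *
def wcam(s):
    i=manip.camera_info("wrist");M=np.eye(4);M[:3,:3]=R.from_euler('xyz',s["eef_rot"]).as_matrix();M[:3,3]=s["eef_pos"];return i,M@np.array(i["T_tool_cam"])
def wback(s,u,v,z):
    i,M=wcam(s);d=M[:3,:3]@[(u-i["cx"])/i["fx"],(v-i["cy"])/i["fy"],1];return M[:3,3]+d*(z-M[2,3])/d[2]
def wproj(s,P):
    i,M=wcam(s);q=(np.array(P)-M[:3,3])@M[:3,:3];return [i["fx"]*q[0]/q[2]+i["cx"],i["fy"]*q[1]/q[2]+i["cy"]]
E
python3 - <<'E'
from wr import *
s=manip.read_state();print(s["clock"],s["eef_pos"].round(1),s["eef_rot"].round(3),s["joints"].round(2),s["wrist_force"].round(1))
s6=dict(eef_pos=np.array([524.2,288.9,21.2]),eef_rot=s["eef_rot"])
for z in(21.2,43,50):print(z,wback(s6,316,225.3,z).round(1))
w=manip.camera("wrist");cv2.imwrite("pics/w7.png",w[:,:,::-1])
i,M=wcam(s);print(M.round(2).tolist())
for P in([531,-302,65],[546,-296,71],[491.4,-30.3,40]):print(P,np.round(wproj(s,P),1))
g=cv2.cvtColor(w,7);u,v=map(int,wproj(s,[531,-302,65]))
n,l,st,c=cv2.connectedComponentsWithStats((g<70).astype(np.uint8))
for k in range(1,n):
    if st[k,4]>40:print(st[k],c[k].round(1))
E
```

```text
13.5 [ 548.4 -294.9  122.6] [-3.141 -0.     0.357] [-0.55  0.51  1.36  0.    1.27  0.66] [-0.4 -0.2  0.1]
21.2 [523.5 288.4  21.2]
43 [531.3 291.3  43. ]
50 [533.8 292.3  50. ]
[[0.35, -0.9, -0.25, 621.97], [-0.94, -0.34, -0.09, -267.87], [-0.0, 0.27, -0.96, 329.47], [0.0, 0.0, 0.0, 1.0]]
[531, -302, 65] [316.4 221.4]
[546, -296, 71] [316.  207.6]
[491.4, -30.3, 40] [ 54.5 159.6]
[213   0  15  31 109] [220.2  15.1]
[  0  21  56   4 164] [26.2 22. ]
[  0  30  14  48 122] [ 5.5 54.4]
[149 229  30  46 751] [162.  254.9]
[313 240   3  45  66] [313.8 266.8]
[317 241   3  44  69] [318. 268.]
[ 224  272   87   44 2947] [272.  291.7]
[ 322  272  118   44 3356] [363.2 293.5]
[ 58 302  62   4 120] [ 87.6 303.5]
[164 303  32   2  46] [179.4 303.3]
[    0   339   640    61 15716] [323.8 384.6]
[461 342  63   4 102] [490.8 343.3]
```

```bash
python3 - <<'E'
import cv2,numpy as np
a=cv2.imread("pics/w7.png")[130:290,230:400];a=cv2.resize(a,None,fx=3.5,fy=3.5,interpolation=2)
b=cv2.imread("pics/w7.png")[90:250,10:80];b=cv2.resize(b,None,fx=2.9,fy=3.5,interpolation=2)
cv2.imwrite("pics/c7.png",np.hstack([a,b]));print(a.shape,b.shape)
E
```

```text
(560, 595, 3) (560, 203, 3)
```

View pics/c7.png

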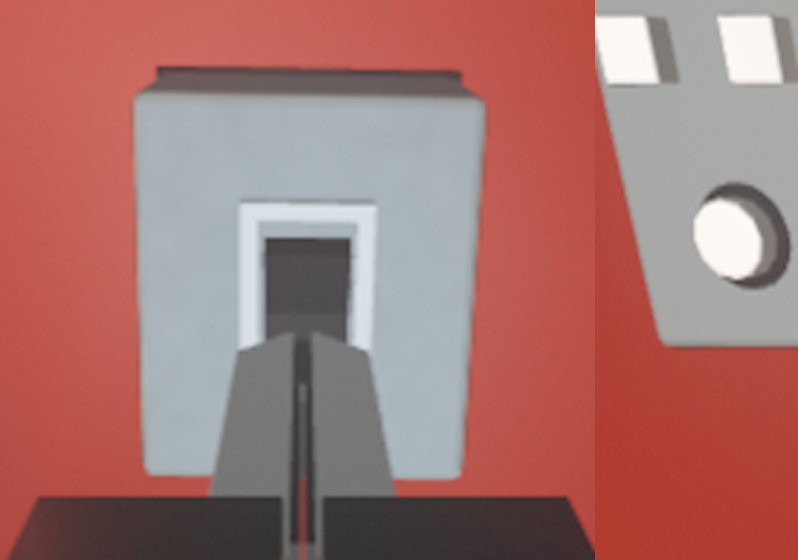

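The last view shows the box square to the tool. Rocker's far end is at about (318,198) in the full picture, on the fingers' centre line to within 2 px.

```bash
python3 - <<'E'
from wr import *
from scipy.optimize import least_squares
s=dict(manip.read_state());P=lambda x,y:[230+(x+.5)/3.5-.5,130+(y+.5)/3.5-.5]
obs=[([60,50,55],P(135,97)),([60,-50,55],P(486,102)),([-60,50,55],P(146,473)),([-60,-50,55],P(462,479))]
def f(p,dz=0):
    c,n=np.cos(p[2]),np.sin(p[2]);o=[]
    for l,px in obs:o+=list(np.array(wproj(s,[p[0]+c*l[0]-n*l[1],p[1]+n*l[0]+c*l[1],l[2]+p[3]]))-px)
    return o
for fz in(0,1):
    r=least_squares(f if fz else lambda q:f([*q,0]),[531,-302,.35]+[0]*fz);print(r.x.round(3),r.fun.round(1))
    x,y,t=r.x[:3];print("press16/18",[(x+k*np.cos(t),y+k*np.sin(t)) for k in(16,18)])
i=P(308,238);q=wback(s,*i,73)[:2]-[x,y];print("rocker end local",q@[np.cos(t),np.sin(t)],q@[-np.sin(t),np.cos(t)])
print(s["eef_pos"])
# key
for u,v,z in[(10+133/2.9,90+238/3.5,40)]:print("key",u,v,wback(s,u,v,z))
E
```

```text
[ 5.34256e+02 -3.01929e+02  3.42000e-01] [-1.4 -1.7  1.6 -1.5 -1.2  2.3  1.   1.9]
press16/18 [(np.float64(549.3309263121129), np.float64(-296.56655012358726)), (np.float64(551.2152714325196), np.float64(-295.8962938537922))]
[ 5.31926e+02 -3.02843e+02  3.42000e-01 -8.74100e+00] [ 0.2 -0.2 -0.1 -0.1  0.2  0.4 -0.3 -0. ]
press16/18 [(np.float64(547.0010374431874), np.float64(-297.48134635929)), (np.float64(548.8853950887805), np.float64(-296.8111253035963))]
rocker end local 26.11135279290738 0.32540865575391703
[ 548.4469488  -294.94482754  122.63864227]
key 55.862068965517246 158.0 [493.59400968 -31.40671348  40.        ]
```

Emit:
servo_tool(rows=[[0,0,0,0.5,-1.5,-15,1],[0,0,0,0,0,-12,1],[0,0,0,0,0,-8,1],[0,0,0,0,0,-6,1],[0,0,0,0,0,0,1]])

```text
clock: 14.18
eef_pos: [548.5, -297.5, 80.9]
eef_rot: [-3.141, 0.0, 0.356]
wrist_force: [-0.2, -1.1, 0.1]
finger_gap: 0.3
finger_force: 0.0
```

Emit:
servo_tool(rows=[[0,0,0,0,0,-4,1],[0,0,0,0,0,-3,1],[0,0,0,0,0,0,1]])

```text
clock: 14.55
eef_pos: [548.6, -297.6, 74.2]
eef_rot: [-3.141, 0.0, 0.356]
wrist_force: [0.5, -0.7, -0.5]
finger_gap: 0.9
finger_force: 0.0
```

Emit:
servo_tool(rows=[[0,0,0,0,0,-3,1],[0,0,0,0,0,-3,1],[0,0,0,0,0,0,1]])

```text
clock: 14.92
eef_pos: [548.5, -297.5, 68.0]
eef_rot: [-3.141, 0.0, 0.356]
wrist_force: [0.1, 0.2, -0.3]
finger_gap: 0.3
finger_force: 0.0
```

Emit:
servo_tool(rows=[[0,0,0,0,0,-3,1],[0,0,0,0,0,-3,1],[0,0,0,0,0,0,1]])

```text
clock: 15.3
eef_pos: [548.5, -297.5, 62.0]
eef_rot: [-3.141, 0.0, 0.356]
wrist_force: [-0.5, 0.1, -0.3]
finger_gap: 0.4
finger_force: 0.0
```

No contact yet, as the finger offset predicts: contact should come at a reading of about 43.

Emit:
servo_tool(rows=[[0,0,0,0.5,0.5,-5,1],[0,0,0,0,0,-4,1],[0,0,0,0,0,-3,1],[0,0,0,0,0,-2,1],[0,0,0,0,0,0,1]])

```text
clock: 15.92
eef_pos: [549.1, -297.1, 48.2]
eef_rot: [-3.141, 0.0, 0.356]
wrist_force: [0.0, -0.0, 0.4]
finger_gap: 0.5
finger_force: 0.0
```

Emit:
servo_tool(rows=[[0,0,0,0,0,-1,1],[0,0,0,0,0,-1,1],[0,0,0,0,0,0,1]])

```text
clock: 16.3
eef_pos: [549.1, -297.1, 46.3]
eef_rot: [-3.142, 0.0, 0.356]
wrist_force: [0.0, 0.4, 0.3]
finger_gap: 0.4
finger_force: 0.0
```

Emit:
servo_tool(rows=[[0,0,0,0,0,-1,1],[0,0,0,0,0,-1,1],[0,0,0,0,0,0,1]])

```text
clock: 16.68
eef_pos: [549.3, -297.1, 44.5]
eef_rot: [3.141, -0.0, 0.356]
wrist_force: [0.5, 0.2, 1.3]
finger_gap: 0.2
finger_force: 0.7
```

Emit:
servo_tool(rows=[[0,0,0,0,0,-1,1],[0,0,0,0,0,-1,1],[0,0,0,0,0,0,1]])

```text
clock: 17.05
eef_pos: [549.5, -297.1, 42.5]
eef_rot: [3.141, -0.001, 0.356]
wrist_force: [2.9, 0.5, 4.3]
finger_gap: 0.5
finger_force: 1.8
```

Emit:
servo_tool(rows=[[0,0,0,0,0,-1,1],[0,0,0,0,0,-1,1],[0,0,0,0,0,-1,1],[0,0,0,0,0,0,1]])

```text
clock: 17.55
eef_pos: [548.9, -297.1, 39.0]
eef_rot: [-3.141, 0.001, 0.356]
wrist_force: [1.6, 0.3, 1.6]
finger_gap: 0.7
finger_force: 0.9
```

Emit:
servo_tool(rows=[[0,0,0,0,0,-1,1],[0,0,0,0,0,-1,1],[0,0,0,0,0,0,1]])

```text
clock: 17.92
eef_pos: [549.0, -297.1, 37.2]
eef_rot: [-3.141, 0.0, 0.356]
wrist_force: [1.1, 0.9, 1.6]
finger_gap: 0.6
finger_force: 0.7
```

Emit:
servo_tool(rows=[[0,0,0,0,0,-1,1],[0,0,0,0,0,0,1]])

```text
clock: 18.18
eef_pos: [549.2, -297.1, 36.8]
eef_rot: [3.142, -0.0, 0.356]
wrist_force: [-0.7, 1.9, 6.6]
finger_gap: 0.4
finger_force: 3.4
```

Emit:
servo_tool(rows=[[0,0,0,0,0,-0.8,1],[0,0,0,0,0,0,1]])

```text
clock: 18.42
eef_pos: [549.2, -297.2, 36.7]
eef_rot: [3.141, -0.0, 0.356]
wrist_force: [-4.4, 4.1, 13.8]
finger_gap: 0.2
finger_force: 6.6
```

Emit:
servo_tool(rows=[[0,0,0,0,0,6,1],[0,0,0,0,0,14,1],[0,0,0,0,0,20,1],[0,0,0,-2,6,15,1],[0,0,0,-7,30,5,1],[0,0,0,-8,36,0,1],[0,0,0,-8,36,0,1],[0,0,0,-8,36,0,1],[0,0,0,-8,36,0,1],[0,0,0,-8,36,0,1],[0,0,0,-6,30,0,1],[0,0,0,-2.5,18,0,1],[0,0,0,0,2,0,1],[0,0,0,0,0,0,1],[0,0,0,0,0,0,1]])

```text
clock: 20.3
eef_pos: [491.8, -31.9, 95.5]
eef_rot: [3.142, 0.0, 0.355]
wrist_force: [0.5, 1.0, -0.9]
finger_gap: 0.4
finger_force: 0.0
```

```bash
python3 - <<'E'
from wr import *
from prof import edges
s=manip.read_state();print(s["clock"],s["eef_pos"].round(1),s["wrist_force"].round(1))
a=cv2.imread("pics/scene0.png");b=manip.camera("scene")[:,:,::-1].copy();cv2.imwrite("pics/scene9.png",b)
print(edges(b))
# rocker profile in scene along box x, before / after
c,n=np.cos(.34),np.sin(.34);xs=np.arange(-34,36,3)
q=proj("scene",[[531.1+x*c,-301.8+x*n,63] for x in xs]).astype(np.float32)
for im in(a,b):print([int(v.mean()) for v in cv2.remap(im,q[:,None,0],q[:,None,1],1)[:,0]])
w=manip.camera("wrist")
for P in([491.4,-30.3,40],[493.6,-31.4,40],[538.4,-13,40]):print(P,np.round(wproj(s,P),1))
g=cv2.cvtColor(w,7);N,l,st,ce=cv2.connectedComponentsWithStats((g>225).astype(np.uint8))
for k in range(1,N):
    if st[k,4]>30:print(st[k],ce[k].round(1),wback(s,*ce[k],40).round(1))
E
```

```text
20.3 [491.8 -31.9  95.5] [ 0.5  1.  -0.9]
[(-53.5, -40.25), (-53.0, -39.0), (-53.0, -40.0), (-52.75, -38.75)]
[203, 205, 189, 127, 82, 45, 39, 36, 37, 37, 35, 35, 33, 32, 28, 25, 23, 21, 45, 132, 204, 237, 197, 149]
[199, 171, 97, 47, 40, 39, 38, 38, 38, 38, 38, 38, 39, 39, 39, 38, 37, 32, 24, 32, 117, 225, 198, 154]
[491.4, -30.3, 40] [314.2 203.7]
[493.6, -31.4, 40] [316. 202.]
[538.4, -13, 40] [314.2 151.6]
[499   0  32  23 593] [513.1   9.7] [ 701.9 -124.9   40. ]
[ 0 44  4 13 34] [ 1.1 51.6] [525.  263.4  40. ]
[59 91  7  8 35] [61.6 94.4] [508.1 211.4  40. ]
[282 137  20  20 376] [291.1 146.7] [535.2   8.4  40. ]
[327 137  20  20 386] [336.7 146.6] [549.9 -30.8  40. ]
[135 153  23  10  70] [146.5 156.6] [480.1 131.   40. ]
[125 157  18  14  85] [133.3 163.8] [469.1 141.2  40. ]
[107 164  38  14  76] [128.6 171.5] [460.3 144.   40. ]
[106 168  39  22 294] [128.4 180.2] [452.  142.7  40. ]
[403 181  37  70 202] [421.8 212.9] [ 519.2 -132.1   40. ]
[303 191  24  22 411] [314.4 201.6] [493.5 -29.7  40. ]
[577 235  49  35 311] [597.1 244. ] [ 550.9 -312.2   40. ]
```

The rocker's profile has swapped ends, so the box is on, and the flap is still closed. The round key measures at about (492,-30), so I'm going down on it.

Emit:
servo_tool(rows=[[0,0,0,0,2,-20,1],[0,0,0,0,0,-20,1],[0,0,0,0,0,-18,1],[0,0,0,0,0,-12,1],[0,0,0,0,0,-7,1],[0,0,0,0,0,-3,1],[0,0,0,0,0,0,1]])

```text
clock: 21.28
eef_pos: [491.8, -29.1, 15.7]
eef_rot: [3.141, -0.0, 0.356]
wrist_force: [-0.2, -0.6, 0.0]
finger_gap: 0.7
finger_force: 0.0
```

Emit:
servo_tool(rows=[[0,0,0,0,0,-1,1],[0,0,0,0,0,-1,1],[0,0,0,0,0,0,1]])

```text
clock: 21.65
eef_pos: [491.7, -29.1, 13.6]
eef_rot: [3.142, -0.0, 0.356]
wrist_force: [-0.1, -0.2, 0.1]
finger_gap: 0.3
finger_force: 0.0
```

Emit:
servo_tool(rows=[[0,0,0,0,0,-1,1],[0,0,0,0,0,-1,1],[0,0,0,0,0,0,1]])

```text
clock: 22.02
eef_pos: [491.7, -29.1, 11.6]
eef_rot: [3.142, 0.0, 0.356]
wrist_force: [0.0, 0.7, 1.0]
finger_gap: 0.7
finger_force: 0.8
```

Emit:
servo_tool(rows=[[0,0,0,0,0,-1,1],[0,0,0,0,0,-1,1],[0,0,0,0,0,-1,1],[0,0,0,0,0,0,1]])

```text
clock: 22.52
eef_pos: [491.7, -29.1, 8.6]
eef_rot: [3.142, -0.0, 0.356]
wrist_force: [-0.6, 0.8, 4.1]
finger_gap: 0.1
finger_force: 1.8
```

Emit:
servo_tool(rows=[[0,0,0,0,0,-1,1],[0,0,0,0,0,-0.7,1],[0,0,0,0,0,0,1]])

```text
clock: 22.9
eef_pos: [491.7, -29.1, 6.9]
eef_rot: [3.142, -0.0, 0.356]
wrist_force: [-1.3, -0.2, 4.5]
finger_gap: 0.5
finger_force: 2.4
```

Emit:
servo_tool(rows=[[0,0,0,0,0,-0.5,1],[0,0,0,0,0,0,1]])

```text
clock: 23.15
eef_pos: [491.7, -29.1, 6.7]
eef_rot: [3.142, -0.0, 0.356]
wrist_force: [-2.6, 0.3, 8.4]
finger_gap: 0.2
finger_force: 4.6
```

Emit:
servo_tool(rows=[[0,0,0,0,0,-0.4,1],[0,0,0,0,0,0,1],[0,0,0,0,0,0,1],[0,0,0,0,0,3,1],[0,0,0,0,0,5,1],[0,0,0,0,0,12,1],[0,0,0,0,0,25,1],[0,0,0,0,0,35,1],[0,0,0,0,0,20,1],[0,0,0,0,0,0,1],[0,0,0,0,0,0,1]])

```text
clock: 24.52
eef_pos: [491.2, -29.1, 105.2]
eef_rot: [-3.141, 0.001, 0.356]
wrist_force: [1.0, 1.4, 0.1]
finger_gap: 0.4
finger_force: 0.0
```

```bash
python3 - <<'E'
from wr import *
from prof import edges
s=manip.read_state();print(s["clock"],s["eef_pos"].round(1),s["wrist_force"].round(1))
a=cv2.imread("pics/scene0.png");b=manip.camera("scene")[:,:,::-1].copy();d=cv2.imread("pics/scene9.png")
print(edges(b))
for n,im in(("0",a),("9",d)):
    m=(cv2.absdiff(im,b).max(2)>40)[200:300,325:385];print(n,"handset diff px",m.sum(),np.argwhere(m).mean(0) if m.any() else "")
w=manip.camera("wrist");g=cv2.cvtColor(w,7);N,l,st,ce=cv2.connectedComponentsWithStats((g>225).astype(np.uint8))
for k in range(1,N):
    if st[k,4]>300:print(st[k],ce[k].round(1),wback(s,*ce[k],40).round(1))
E
```

```text
24.525 [491.2 -29.1 105.2] [1.  1.4 0.1]
[(-53.5, -40.0), (-53.0, -39.0), (-53.0, -40.0), (-52.75, -38.75)]
0 handset diff px 0 
9 handset diff px 0 
[  0   0  19  60 612] [ 6.1 38.6] [534.7 272.8  40. ]
[496   0  34  27 685] [510.3  11.6] [ 704.2 -124.7   40. ]
[286 137  19  19 359] [295. 146.] [535.3   8.5  40. ]
[330 137  19  19 360] [339. 146.] [549.9 -30.6  40. ]
[116 166  37  22 332] [135.4 177.7] [451.8 145.   40. ]
[306 189  23  22 388] [317.2 199.2] [493.5 -29.6  40. ]
[570 232  48  35 317] [590.  240.6] [ 550.6 -311.4   40. ]
```

```bash
python3 -c "
from cell import manip
print(manip.sign_off())"
```

```text
the job is handed in; nothing more can be done
None
```

The job is done in the order asked and handed in at about 24.5 s: the flap is pushed flat onto its stop, the rocker is pressed over to on, and the round key was pressed right down and let up, with the square keys untouched and the handset not moved.

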